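# Cover the filter funnel and change the vacuum over to it

### The arm

A 6-joint arm with a two-finger parallel gripper is mounted at the origin on the work surface. World frame = base frame: x ahead of the robot, y to its left, z up, the work surface at z = 0. Lengths are in mm, angles in degrees, forces in N, time in s.
With the tool pointing down it reaches from about 300 to 850 mm from the base axis. Payload 4.2 kg.
Tool frame: the origin (TCP) lies at the very end of the fingers, on their centre line; the grasp point (between the pads) lies 19 mm behind it; z points along the fingers, y is the line along which they close (so a half turn about z gives the same grasp; the last joint's range is limited). The gripper opens to 91 mm and grips with 3 to 60 N. Pads are 32 mm wide; open, the fingers measure 118 mm over their backs; the gripper's body (76 mm by 178 mm) begins 60 mm behind the grasp point.
Start: joints at [66.578, 18.312, 89.639, -0, 72.044, -1.146], TCP at [217.974, 532.1, 213.976] pointing down, gripper open.
Joint ranges: [-177.97, 177.97], [-48.28, 115.42], [12.27, 149.76], [-77.06, 257.06], [2.81, 150.46], [-146.56, 146.56]. Speed limits (degrees/s): [147.25, 147.25, 180, 180, 180, 180].

### API

Orientations are given as [roll, pitch, yaw] about the fixed x, y, z axes, in that order (R = Rz(yaw) Ry(pitch) Rx(roll)).
In Python, from workcell import env, grab_frame gives the robot as it stands. The module is installed in compiled form; this text tells all that it offers.
- The arm moves only by the tool move_arm, never from a script. Its argument "plan" is a list of rows, each an object of numbers: "tx", "ty", "tz": the shift along the tool's x, y, z in cm; "wx", "wy", "wz": the turn, a rotation vector about the tool's x, y, z in rad. In form: [{"tx": .., "ty": .., "tz": .., "wx": .., "wy": .., "wz": ..}, ...]. A call has 1 to 12 rows; each row shifts and turns the commanded pose from where the row before left it, along the tool's axes as they then stand; what a row does not reach is not made up. A row lasts 1/12 s, in which the tool goes at most 41.7 mm and 7.16 degrees, less where a joint would pass 70% of its speed; a pose out of reach is approached as far as the arm can. A call is refused whole if a number of a shift passes 4.17 or a number of a turn 0.125, either way. A call with a gripper value outside its range is refused whole. "gripper" is the finger opening in cm, from 0 to 9.12, set as the call begins (left out, the last holds). The fingers move at their own pace and stop on an object; "force" is the grip in N (left out, the last holds). Time passes only in rows, so rows that do not move let the fingers close. It gives the time, the measured TCP pose, the force, the opening and the grip force at its end, in the units of the state.
- env.state(): the state, without advancing time (a new reading comes with each control period).
- grab_frame(name): name is "scene" or "top" or "wrist"; returns a dict with "color" (384x512x3 uint8, red, green, blue), "vfov" (degrees; the focal length in pixels is half the picture's height over the tangent of half this angle, whatever the lens; pixels are square), "cx", "cy" (the principal point, pixels), "view" (4x4, takes a point from world to camera coordinates). Camera axes: x right, y up, looking along -z (the intrinsics and any distortion apply to the point x, -y, -z); pixel columns grow to the right and rows downward; lengths in mm; the calibration is good to about 2 mm. A picture is of the moment at which its call begins. There is no depth.
- env.job_done(): hands the job in; it is judged then, once.
The state is a dict: "time_s": time; "qpos": joint angles; "qvel": joint speeds; "effort": joint torques, N m; "ee_pos": TCP position; "ee_rot": TCP orientation; "force": force on the tool from outside, world axes, zero at the start; "torque": the same for the moment, N m; "gripper_width": finger opening in mm; "gripper_force": force on a finger pad.
Only numpy, scipy, OpenCV 4.12 (cv2) and the standard library are available. Lean on these libraries where they do the work, as an engineer would, in place of code of your own. Each camera call takes 0.05 s, during which the arm holds its last target. There are 200 camera calls.

### The job

Get the filter funnel on the vacuum manifold ready and draw on it: set its steel lid squarely on the funnel, and shut the valve that was left open under a bare station (lever down level). Only when both are done, open the valve under the funnel by swinging its lever fully upright. Leave the third valve shut and the things lying about undisturbed.

Things in the scene. Friction and masses are not known exactly. Their poses are not given: they have to be found in the camera images.
- manifold: fixed steel vacuum manifold: level tube 400 mm long, 50 mm thick, axis 52 mm above the bench; grey pump (130 x 100 x 180 mm high) at its -y end (middle at y = -300 mm), dial gauge (top 124 mm high) at y = +222 mm. Origin on the bench under the tube's middle; x level, from the lever side to the back, y along the tube, z up. Three stations at y = -140, 0, +140 mm, in any order
- funnel_rim (a point): centre of the open mouth of the steel filter funnel, 265 mm above the bench, on the axis of the only station with a funnel. Outside diameter 90 mm, wall 3 mm, straight from 195 to 265 mm above the bench, tapering below to 56 mm at 175 mm. The lever below stands under its front, so a vertical gripper does not get to it. Bare stations: risers with a round support 58 mm wide, top at 172 mm
- lid: loose steel lid, about 0.14 kg, on the bench at the left, knob up. Origin at the centre of its underside, z up. Upwards: tapered locating step 68 to 77 mm in diameter, 6 mm high (goes inside the 84 mm mouth); disc 96 mm, 4 mm thick; neck 12 mm, 6 mm high; knob 24 mm in diameter, 16 to 34 mm above the origin. Seated, the disc lies on the rim, origin 6 mm below point funnel_rim
- funnel_valve (a joint): lever of the valve under the funnel, shut at the start. 0 = shut: level, pointing to the manifold's +y; 1.571 = open: straight up; it turns about the manifold's x axis. Spring over-centre: rests only at the two stops, takes about 0.15 N m (4 N at the grip) to leave one, and past about 0.8 rad snaps to the other by itself
- funnel_valve_stem (a point): pivot of that lever: on its axis, in the lever's mid-plane, 45 mm in front (manifold's -x) of the station's upright axis and 108 mm above the bench; axes parallel to the manifold's
- funnel_valve_grip (a point): middle of that lever's black round grip, 36 mm from the pivot; grip diameter 14 mm, rounded end 55 mm from the pivot, no part of the lever lies in front of the grip's plane by more than 10 mm
- bare_valve (a joint): lever of the valve of the bare station (no funnel) that was left open. 0 = shut: level, pointing to the manifold's +y; 1.571 = open: straight up; it turns about the manifold's x axis. Spring over-centre: rests only at the two stops, takes about 0.15 N m (4 N at the grip) to leave one, and past about 0.8 rad snaps to the other by itself
- bare_valve_stem (a point): pivot of that lever: on its axis, in the lever's mid-plane, 45 mm in front (manifold's -x) of the station's upright axis and 108 mm above the bench; axes parallel to the manifold's
- bare_valve_grip (a point): middle of that lever's black round grip, 36 mm from the pivot; grip diameter 14 mm, rounded end 55 mm from the pivot, no part of the lever lies in front of the grip's plane by more than 10 mm
- spare_valve (a joint): lever of the third valve, on the other bare station, shut at the start; to stay shut. 0 = shut: level, pointing to the manifold's +y; 1.571 = open: straight up; it turns about the manifold's x axis. Spring over-centre: rests only at the two stops, takes about 0.15 N m (4 N at the grip) to leave one, and past about 0.8 rad snaps to the other by itself
- spare_valve_stem (a point): pivot of that lever: on its axis, in the lever's mid-plane, 45 mm in front (manifold's -x) of the station's upright axis and 108 mm above the bench; axes parallel to the manifold's
- spare_valve_grip (a point): middle of that lever's black round grip, 36 mm from the pivot; grip diameter 14 mm, rounded end 55 mm from the pivot, no part of the lever lies in front of the grip's plane by more than 10 mm
- dishes: bystander: two stacked culture dishes, 90 mm in diameter, 32 mm high, in front of the manifold; origin at the underside's centre
- forceps: bystander: steel forceps lying flat, 115 x 9 x 5 mm, in front of the manifold; origin at the underside's middle, x along it
- amber: bystander: amber bottle, 68 mm in diameter, 150 mm high; origin at the underside's centre
- beaker: bystander: steel beaker, 70 mm in diameter, 75 mm high; origin at the underside's centre
- filters: bystander: flat white tin of membrane filters, 64 mm in diameter, 30 mm high; origin at the underside's centre
- jar: bystander: glass jar with a screw cap, 70 mm in diameter, 110 mm high, behind the manifold; origin at the underside's centre
Mind the look-alikes: they are no part of the job. Leave any blue or pink look-alike of the lid alone.

How it is judged:
By the outcome, as a careful person would: the job done as asked, in the order asked, and still so for the second after the job is handed in, with the robot touching nothing.
It also fails if it takes over 61 s, if anything falls off the work surface, if the arm or the gripper's body presses on something with over 40 N, if the wrist force passes 120 N, or if a joint passes its speed limit or range.

## Working session

There is one attempt and no reset: what is moved stays moved. The work goes in short steps, Python scripts to look and compute and a tool call to move; the robot and the scene stay as the last step left them, time stands still between calls to the robot, and variables do not carry over. Pictures are saved under pics/ and viewed, at most 10 in all, crops included, and the job is handed in when it is done.

Besides the shell and the picture viewer there is one more tool, called by a JSON object that holds its "method" and its "body", one argument or row to a line. move_arm: Moves the arm, as the interface text tells. Its arguments: {"type":"object","properties":{"plan":{"type":"array","items":{"type":"object","properties":{"tx":{"type":"number"},"ty":{"type":"number"},"tz":{"type":"number"},"wx":{"type":"number"},"wy":{"type":"number"},"wz":{"type":"number"}}}},"gripper":{"type":"number"},"force":{"type":"number"}},"required":["plan"]}

```bash
mkdir -p pics; python3 - <<'E'
from workcell import env, grab_frame
import cv2,pickle
for n in ("scene","top","wrist"):
    f=grab_frame(n); pickle.dump(f,open(f"pics/{n}0.pkl","wb"))
    cv2.imwrite(f"pics/{n}0.png",cv2.resize(f["color"][:,:,::-1],(800,600),interpolation=cv2.INTER_CUBIC))
    print(n,{k:v for k,v in f.items() if k!="color"})
print(env.state())
E
```

```text
scene {'vfov': 44.57095172158057, 'cx': 261.2570889752996, 'cy': 182.67968196079144, 'view': array([[-5.54635502e-02,  9.98219186e-01,  2.19602146e-02,
        -4.06938493e+01],
       [-6.62935771e-01, -5.32630550e-02,  7.46779225e-01,
         1.95184663e+02],
       [ 7.46619018e-01,  2.68608152e-02,  6.64709364e-01,
        -1.83151597e+03],
       [ 0.00000000e+00,  0.00000000e+00,  0.00000000e+00,
         1.00000000e+00]])}
top {'vfov': 54.08554979223478, 'cx': 258.7630221451059, 'cy': 199.22127441291437, 'view': array([[ 3.61048575e-02, -9.99330204e-01,  5.96514832e-03,
         7.39698970e+01],
       [ 9.75061861e-01,  3.65347437e-02,  2.18905411e-01,
        -5.32626441e+02],
       [-2.18976724e-01, -2.08716006e-03,  9.75727850e-01,
        -9.40506550e+02],
       [ 0.00000000e+00,  0.00000000e+00,  0.00000000e+00,
         1.00000000e+00]])}
wrist {'vfov': 67.76339571776302, 'cx': 253.8397585048151, 'cy': 192.89357763501715, 'view': array([[ 3.78780974e-01,  9.25486104e-01, -6.67293167e-04,
        -5.74750114e+02],
       [-8.92000131e-01,  3.64883521e-01, -2.66825379e
[... 179 characters left out ...]
     1.00000000e+00]])}
{'time_s': 0.15, 'qpos': array([ 6.65794286e+01,  1.83426283e+01,  8.96890482e+01, -1.07625332e-03,
        7.20444566e+01, -1.14641219e+00]), 'qvel': array([ 0.02713002, -0.08733028, -0.17052112, -0.09728407,  0.08794594,
       -0.08116904]), 'effort': array([ 5.93476507e-04, -4.12775946e+01, -2.32156456e+01,  7.29027274e-02,
        4.34794079e-02, -1.03423947e-04]), 'ee_pos': array([217.80828303, 531.74722565, 213.328246  ]), 'ee_rot': array([-1.79923862e+02, -5.00032340e-04,  1.57726173e+02]), 'force': array([ 0.00594813, -0.48483215, -0.78233793]), 'torque': array([ 0.09321639, -0.00055209, -0.01708168]), 'gripper_force': 0.0, 'gripper_width': 91.28209296040832}
```

View pics/scene0.png

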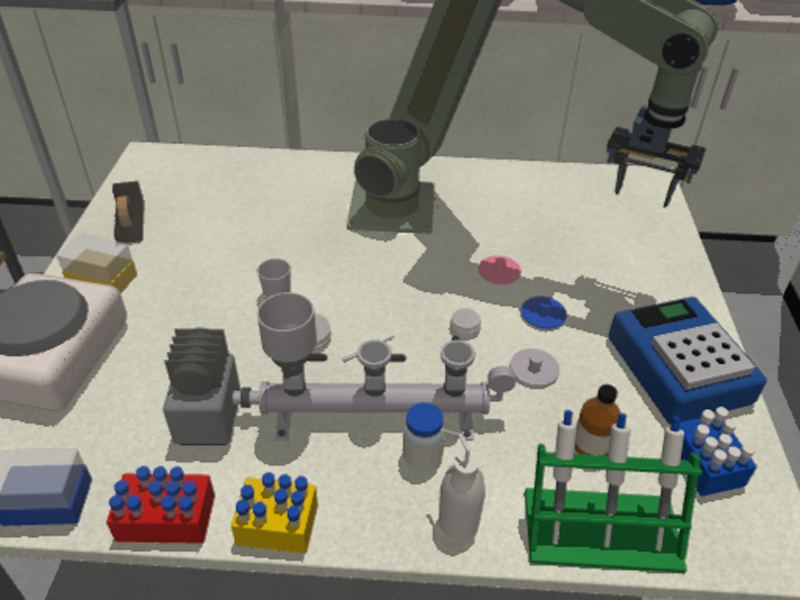

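View pics/top0.png

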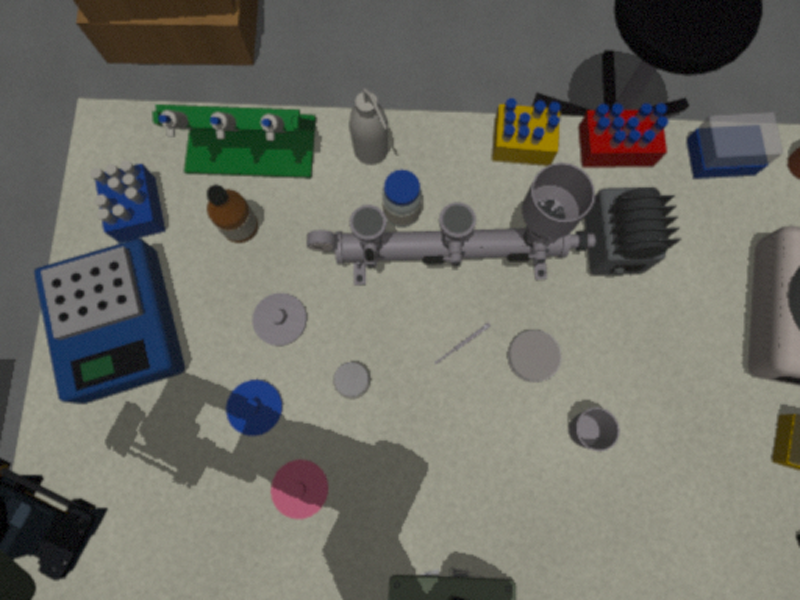

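View pics/wrist0.png

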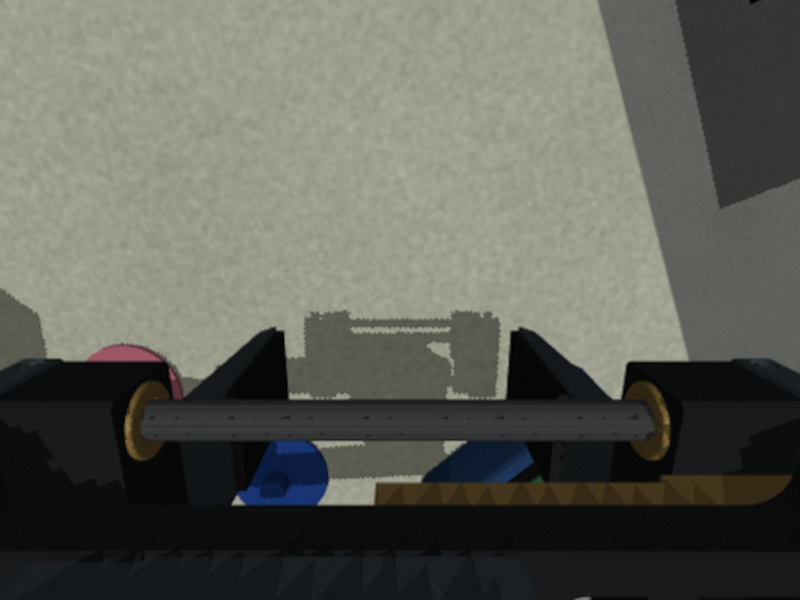

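Scene view: steel lid at (535,368). Look-alikes there are the blue lid (545,313), pink lid (500,270), filter tin (465,322) and dishes (315,332). In the top view these are lid (280,319), blue (255,407), pink (299,489), tin (351,380) and dishes (534,355). I choose the grey lid with the knob. The funnel is at the pump end. The middle and funnel levers look level and the +y one looks upright. Next, close crops to check this.

```bash
cat > h.py <<'E'
import numpy as np,pickle,cv2
from scipy.optimize import least_squares
def fk(f): return 384/2/np.tan(np.radians(f["vfov"])/2)
def proj(f,P):
    P=np.atleast_2d(P).astype(float); c=P@f["view"][:3,:3].T+f["view"][:3,3]
    return np.c_[f["cx"]+fk(f)*c[:,0]/-c[:,2], f["cy"]-fk(f)*c[:,1]/-c[:,2]]
def tri(obs):  # [(frame,(u,v))]
    r=least_squares(lambda p:np.concatenate([proj(f,p)[0]-uv for f,uv in obs]),[400,0,100.])
    return r.x,np.abs(r.fun).max()
def onz(f,uv,z):
    return least_squares(lambda p:proj(f,[p[0],p[1],z])[0]-uv,[400,0.]).x
def crop(f,x,y,w,h,s,name):
    cv2.imwrite(name,cv2.resize(f["color"][y:y+h,x:x+w,::-1],(w*s,h*s),interpolation=cv2.INTER_CUBIC))
S=pickle.load(open("pics/scene0.pkl","rb"));T=pickle.load(open("pics/top0.pkl","rb"))
E
python3 - <<'E'
from h import *
crop(S,150,175,200,120,4,"pics/sc1.png"); crop(T,155,100,230,130,3,"pics/tc1.png")
E
```

```text
(no output)
```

View pics/sc1.png

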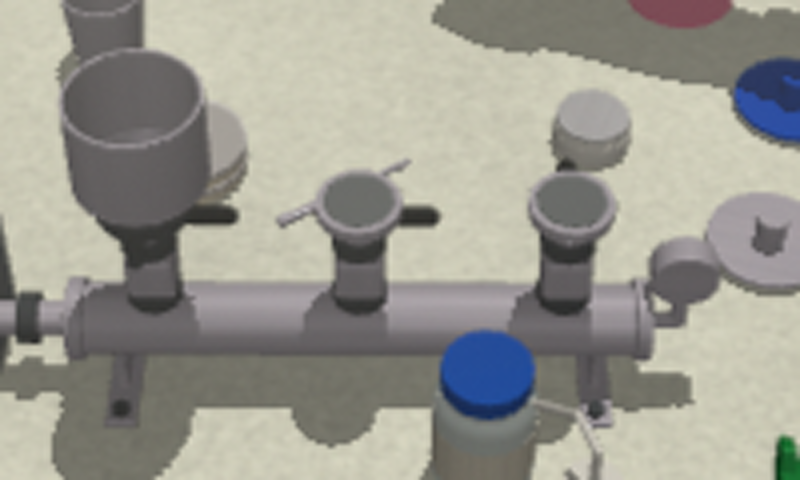

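View pics/tc1.png

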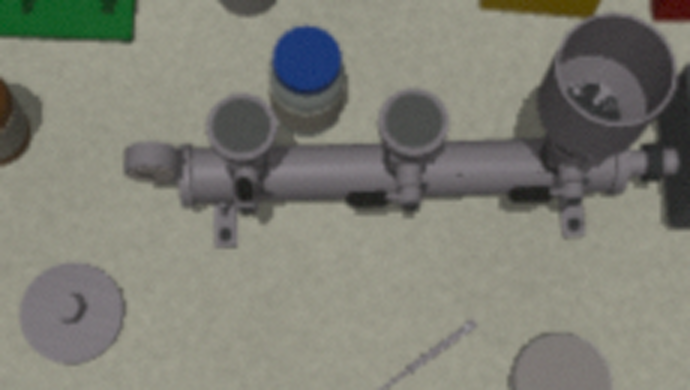

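The crops confirm it. The funnel (scene crop 135,98) is at the pump end with its lever level, and the middle lever is level. The +y station (572,202) has its grip upright behind the cup (567,165). The steel lid with its knob is at (72,313) in the top crop.

```bash
python3 - <<'E'
from h import *
s=lambda x,y:np.array([150+x/4-.375,175+y/4-.375]); t=lambda x,y:np.array([155+x/3-.33,100+y/3-.33])
O={"rim":(s(135,98),t(614,68)),"mid":(s(359,201),t(413,121)),"bare":(s(572,202),t(241,126)),"lid":(np.array([535,368.5])/1.5625,t(72,313))}
for k,(a,b) in O.items(): print(k,tri([(S,a),(T,b)]))
def pts(p):
    x,y,a=p; c,s_=np.cos(a),np.sin(a)
    W=lambda X,Y,Z:[x+c*X-s_*Y,y+s_*X+c*Y,Z]
    return [W(0,-140,265),W(0,0,172),W(0,140,172)]
def res(p):
    P=pts(p); return np.concatenate([(proj(f,P)-np.array([O[k][i] for k in("rim","mid","bare")])).ravel() for i,f in enumerate((S,T))])
r=least_squares(res,[600,0,0.]); print(r.x,np.degrees(r.x[2]),r.fun.round(1)); print(np.round(pts(r.x),1))
c,s_=np.cos(r.x[2]),np.sin(r.x[2])
for n,Y in(("funnel",-140),("spare",0),("bare",140)): print(n,"stem",r.x[0]-45*c-s_*Y,r.x[1]-45*s_+c*Y)
for n,uv in(("dishes",(534,352)),("forc1",(437,361)),("forc2",(488,325)),("filters",(351,376)),("beaker",(598,425)),("blue",(255,406)),("amber",(240,230)),("jar",(403,190))):
    print(n,onz(T,np.array(uv)/1.5625,{"dishes":32,"filters":30,"beaker":75,"jar":110}.get(n,5)))
E
```

```text
rim (array([ 664.60443954, -121.67137626,  265.29771218]), np.float64(0.011845529446304681))
mid (array([654.6204663 ,  16.4628297 , 172.79950571]), np.float64(0.21356151370738985))
bare (array([644.90529445, 155.75107306, 172.90591947]), np.float64(0.14897729063540055))
lid (array([519.62227969, 317.22311825,   4.85899484]), np.float64(0.24310816248294032))
[6.54656682e+02 1.68851108e+01 7.11390095e-02] 4.075965002197058 [-0.4  0.1  0.4  0.3  0.4  0.2  0.5  0.1 -0.   0.1 -0.2  0.2]
[[ 664.6 -122.8  265. ]
 [ 654.7   16.9  172. ]
 [ 644.7  156.5  172. ]]
funnel stem 619.7215636418597 -125.95934148617597
spare stem 609.7705005937237 13.686554780817929
bare stem 599.8194375455877 153.33245104781184
dishes [ 472.08748986 -132.27794788]
forc1 [454.08811396  32.85130339]
forc2 [522.12011976 -56.6749363 ]
filters [419.42672038 180.44872638]
beaker [ 350.55023589 -224.05778071]
blue [364.22916172 345.54520391]
amber [684.12090031 402.68615678]
jar [727.80326595 103.19752379]
```

{"method": "move_arm", "body": {
  "plan": [
    {"wz": 0.1234},
    {"wz": 0.1234},
    {"wz": 0.1234},
    {"wz": 0.1234},
    {"wz": 0.1234},
    {"wz": 0.1234},
    {"wz": 0.1234},
    {"wz": 0.1234},
    {"wz": 0.1234}
  ]
}}

```text
schema error: expected keys tx, ty, tz, wx, wy, wz
```

{"method": "move_arm", "body": {
  "plan": [
    {"tx": -2.38, "ty": 2.35},
    {"tx": -2.38, "ty": 2.35},
    {"tx": -2.38, "ty": 2.35},
    {"tx": -2.38, "ty": 2.35},
    {"tx": -2.38, "ty": 2.35},
    {"tx": -2.38, "ty": 2.35},
    {"tx": -2.38, "ty": 2.35},
    {"tx": -2.38, "ty": 2.35},
    {"tx": -2.38, "ty": 2.35},
    {"tx": -2.38, "ty": 2.35},
    {"tx": -2.38, "ty": 2.35},
    {"tx": -2.38, "ty": 2.35}
  ]
}}

```text
schema error: expected keys tx, ty, tz, wx, wy, wz
```

```bash
python3 - <<'E'
from h import *
from workcell import env, grab_frame
f=grab_frame("wrist");pickle.dump(f,open("pics/w1.pkl","wb"));s=env.state();print(s["time_s"],s["ee_pos"],s["ee_rot"],s["qpos"])
print(proj(f,[[519.6,317.2,10],[519.6,317.2,34]]))
cv2.imwrite("pics/w1.png",cv2.resize(f["color"][:,:,::-1],(800,600),interpolation=cv2.INTER_CUBIC))
E
```

```text
0.2 [217.8463459  531.8329897  213.46539821] [-1.79943326e+02 -1.39809244e-03  1.57724790e+02] [ 6.65785927e+01  1.83359271e+01  8.96787252e+01  2.77661170e-04
  7.20420380e+01 -1.14628412e+00]
[[203.22777127 384.87021963]
 [200.64443129 398.67593583]]
```

View pics/w1.png

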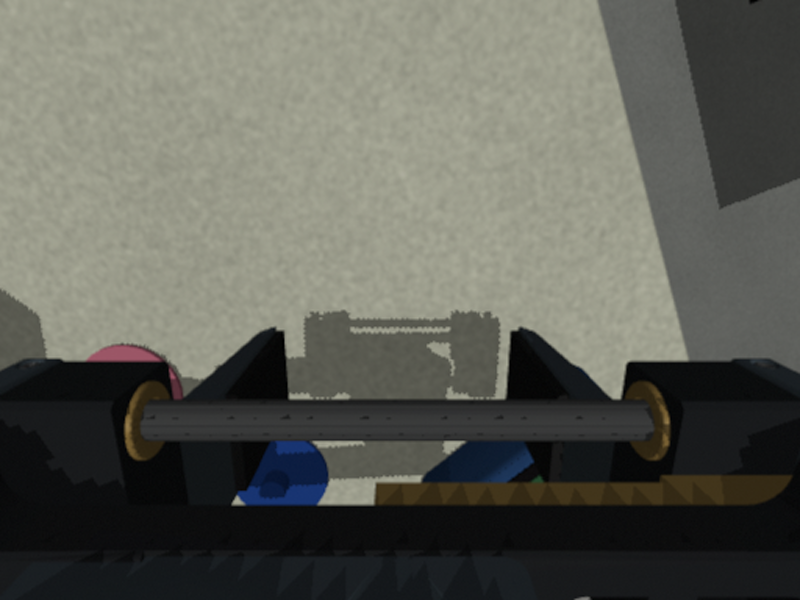

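Both move calls were refused because every row needs all six keys, so the arm is where it started and this picture matches the first wrist view. I'll resend them with full rows.

{"method": "move_arm", "body": {
  "plan": [
    {"tx": 0, "ty": 0, "tz": 0, "wx": 0, "wy": 0, "wz": 0.1234},
    {"tx": 0, "ty": 0, "tz": 0, "wx": 0, "wy": 0, "wz": 0.1234},
    {"tx": 0, "ty": 0, "tz": 0, "wx": 0, "wy": 0, "wz": 0.1234},
    {"tx": 0, "ty": 0, "tz": 0, "wx": 0, "wy": 0, "wz": 0.1234},
    {"tx": 0, "ty": 0, "tz": 0, "wx": 0, "wy": 0, "wz": 0.1234},
    {"tx": 0, "ty": 0, "tz": 0, "wx": 0, "wy": 0, "wz": 0.1234},
    {"tx": 0, "ty": 0, "tz": 0, "wx": 0, "wy": 0, "wz": 0.1234},
    {"tx": 0, "ty": 0, "tz": 0, "wx": 0, "wy": 0, "wz": 0.1234},
    {"tx": 0, "ty": 0, "tz": 0, "wx": 0, "wy": 0, "wz": 0.1234}
  ]
}}

```text
time_s: 0.95
ee_pos: [217.9, 531.9, 213.7]
ee_rot: [-180.0, 0.0, 93.7]
force: [0.8, 0.5, -0.7]
gripper_width: 91.1
gripper_force: 0.0
```

{"method": "move_arm", "body": {
  "plan": [
    {"tx": -2.38, "ty": 2.35, "tz": 0, "wx": 0, "wy": 0, "wz": 0},
    {"tx": -2.38, "ty": 2.35, "tz": 0, "wx": 0, "wy": 0, "wz": 0},
    {"tx": -2.38, "ty": 2.35, "tz": 0, "wx": 0, "wy": 0, "wz": 0},
    {"tx": -2.38, "ty": 2.35, "tz": 0, "wx": 0, "wy": 0, "wz": 0},
    {"tx": -2.38, "ty": 2.35, "tz": 0, "wx": 0, "wy": 0, "wz": 0},
    {"tx": -2.38, "ty": 2.35, "tz": 0, "wx": 0, "wy": 0, "wz": 0},
    {"tx": -2.38, "ty": 2.35, "tz": 0, "wx": 0, "wy": 0, "wz": 0},
    {"tx": -2.38, "ty": 2.35, "tz": 0, "wx": 0, "wy": 0, "wz": 0},
    {"tx": -2.38, "ty": 2.35, "tz": 0, "wx": 0, "wy": 0, "wz": 0},
    {"tx": -2.38, "ty": 2.35, "tz": 0, "wx": 0, "wy": 0, "wz": 0},
    {"tx": -2.38, "ty": 2.35, "tz": 0, "wx": 0, "wy": 0, "wz": 0},
    {"tx": -2.38, "ty": 2.35, "tz": 0, "wx": 0, "wy": 0, "wz": 0}
  ]
}}

```text
time_s: 1.95
ee_pos: [520.6, 266.0, 213.8]
ee_rot: [-180.0, -0.0, 94.1]
force: [-0.6, 0.2, -0.2]
gripper_width: 91.0
gripper_force: 0.0
```

```bash
python3 - <<'E'
from h import *
from workcell import env, grab_frame
f=grab_frame("wrist");pickle.dump(f,open("pics/w2.pkl","wb"));s=env.state();print(s["time_s"],s["ee_pos"],s["ee_rot"],s["qpos"])
print(proj(f,[[519.6,317.2,10],[519.6,317.2,34]]))
cv2.imwrite("pics/w2.png",cv2.resize(f["color"][:,:,::-1],(800,600),interpolation=cv2.INTER_CUBIC))
E
```

```text
2.0 [525.35113688 262.02490522 213.59352287] [179.76138091   0.22037397  93.89607064] [25.55330784 19.3458888  88.15505887 -0.30733224 72.35884331 21.74955857]
[[256.07403848 133.72351895]
 [256.22924286 135.04569801]]
```

View pics/w2.png

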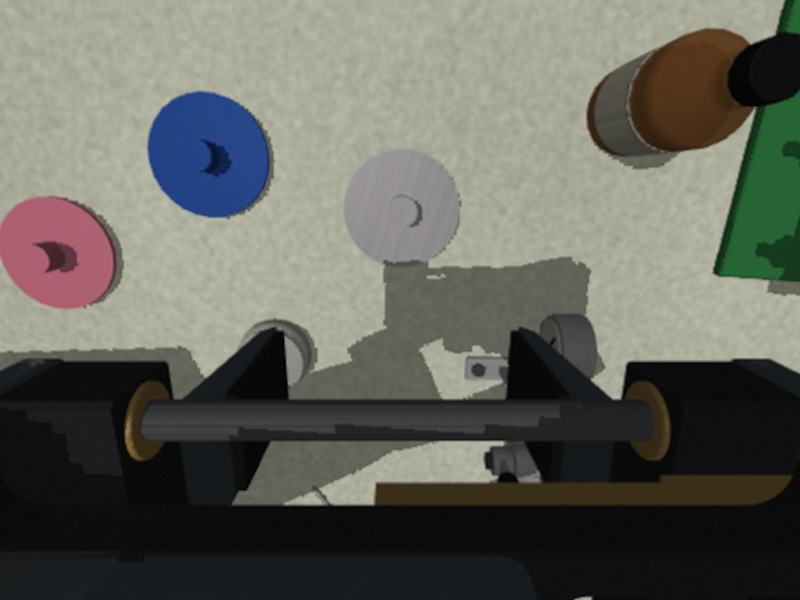

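The wrist picture shows the steel lid at (402,207) with its knob at (404,211). That agrees with the triangulated position to about 1–2 mm. The blue lid (208,155) and pink lid (58,252) are clear of it. Going down.

{"method": "move_arm", "body": {
  "plan": [
    {"tx": 2.49, "ty": 0.22, "tz": 0, "wx": 0, "wy": 0, "wz": 0},
    {"tx": 2.49, "ty": 0.22, "tz": 0, "wx": 0, "wy": 0, "wz": 0},
    {"tx": 0, "ty": 0, "tz": 3, "wx": 0, "wy": 0, "wz": 0},
    {"tx": 0, "ty": 0, "tz": 3, "wx": 0, "wy": 0, "wz": 0},
    {"tx": 0, "ty": 0, "tz": 3, "wx": 0, "wy": 0, "wz": 0},
    {"tx": 0, "ty": 0, "tz": 3, "wx": 0, "wy": 0, "wz": 0},
    {"tx": 0, "ty": 0, "tz": 2, "wx": 0, "wy": 0, "wz": 0},
    {"tx": 0, "ty": 0, "tz": 1, "wx": 0, "wy": 0, "wz": 0},
    {"tx": 0, "ty": 0, "tz": 0, "wx": 0, "wy": 0, "wz": 0},
    {"tx": 0, "ty": 0, "tz": 0, "wx": 0, "wy": 0, "wz": 0}
  ]
}}

```text
time_s: 2.83
ee_pos: [520.7, 317.6, 64.3]
ee_rot: [180.0, -0.0, 94.1]
force: [0.6, 0.8, 0.5]
gripper_width: 90.9
gripper_force: 0.0
```

{"method": "move_arm", "body": {
  "plan": [
    {"tx": 0, "ty": 0, "tz": 1.5, "wx": 0, "wy": 0, "wz": 0},
    {"tx": 0, "ty": 0, "tz": 1.5, "wx": 0, "wy": 0, "wz": 0},
    {"tx": 0, "ty": 0, "tz": 1, "wx": 0, "wy": 0, "wz": 0},
    {"tx": 0, "ty": 0, "tz": 0.6, "wx": 0, "wy": 0, "wz": 0},
    {"tx": 0, "ty": 0, "tz": 0.4, "wx": 0, "wy": 0, "wz": 0},
    {"tx": 0, "ty": 0, "tz": 0, "wx": 0, "wy": 0, "wz": 0},
    {"tx": 0, "ty": 0, "tz": 0, "wx": 0, "wy": 0, "wz": 0},
    {"tx": 0, "ty": 0, "tz": 0, "wx": 0, "wy": 0, "wz": 0}
  ]
}}

```text
time_s: 3.5
ee_pos: [521.0, 317.7, 14.8]
ee_rot: [179.9, -0.0, 94.1]
force: [-0.3, -0.5, 0.5]
gripper_width: 91.1
gripper_force: 0.0
```

{"method": "move_arm", "body": {
  "plan": [
    {"tx": 0, "ty": 0, "tz": 0, "wx": 0, "wy": 0, "wz": 0},
    {"tx": 0, "ty": 0, "tz": 0, "wx": 0, "wy": 0, "wz": 0},
    {"tx": 0, "ty": 0, "tz": 0, "wx": 0, "wy": 0, "wz": 0},
    {"tx": 0, "ty": 0, "tz": 0, "wx": 0, "wy": 0, "wz": 0},
    {"tx": 0, "ty": 0, "tz": 0, "wx": 0, "wy": 0, "wz": 0},
    {"tx": 0, "ty": 0, "tz": 0, "wx": 0, "wy": 0, "wz": 0},
    {"tx": 0, "ty": 0, "tz": 0, "wx": 0, "wy": 0, "wz": 0},
    {"tx": 0, "ty": 0, "tz": 0, "wx": 0, "wy": 0, "wz": 0},
    {"tx": 0, "ty": 0, "tz": 0, "wx": 0, "wy": 0, "wz": 0},
    {"tx": 0, "ty": 0, "tz": 0, "wx": 0, "wy": 0, "wz": 0}
  ],
  "gripper": 1.5,
  "force": 30
}}

```text
time_s: 4.33
ee_pos: [520.5, 317.3, 14.0]
ee_rot: [180.0, -0.0, 94.1]
force: [0.1, 0.4, 0.0]
gripper_width: 27.4
gripper_force: 0.0
```

{"method": "move_arm", "body": {
  "plan": [
    {"tx": 0, "ty": 0, "tz": 0, "wx": 0, "wy": 0, "wz": 0},
    {"tx": 0, "ty": 0, "tz": 0, "wx": 0, "wy": 0, "wz": 0},
    {"tx": 0, "ty": 0, "tz": 0, "wx": 0, "wy": 0, "wz": 0},
    {"tx": 0, "ty": 0, "tz": 0, "wx": 0, "wy": 0, "wz": 0},
    {"tx": 0, "ty": 0, "tz": -0.5, "wx": 0, "wy": 0, "wz": 0},
    {"tx": 0, "ty": 0, "tz": -1, "wx": 0, "wy": 0, "wz": 0},
    {"tx": 0, "ty": 0, "tz": -1.5, "wx": 0, "wy": 0, "wz": 0},
    {"tx": 0, "ty": 0, "tz": -2, "wx": 0, "wy": 0, "wz": 0}
  ]
}}

```text
time_s: 5.0
ee_pos: [519.7, 316.9, 64.0]
ee_rot: [-179.9, 0.1, 94.1]
force: [0.4, -0.0, -1.3]
gripper_width: 23.0
gripper_force: 30.0
```

{"method": "move_arm", "body": {
  "plan": [
    {"tx": 0, "ty": 0, "tz": -2, "wx": 0, "wy": 0, "wz": 0},
    {"tx": 0, "ty": 0, "tz": -2.5, "wx": 0, "wy": 0, "wz": 0},
    {"tx": 0, "ty": 0, "tz": -2.5, "wx": 0, "wy": 0, "wz": 0},
    {"tx": 0, "ty": 0, "tz": -2.5, "wx": 0, "wy": 0, "wz": 0},
    {"tx": 0, "ty": 0, "tz": -2.5, "wx": 0, "wy": 0, "wz": 0},
    {"tx": 0, "ty": 0, "tz": -2.5, "wx": 0, "wy": 0, "wz": 0},
    {"tx": 0, "ty": 0, "tz": -2.5, "wx": 0, "wy": 0, "wz": 0},
    {"tx": 0, "ty": 0, "tz": -2.5, "wx": 0, "wy": 0, "wz": 0},
    {"tx": 0, "ty": 0, "tz": -2.5, "wx": 0, "wy": 0, "wz": 0},
    {"tx": 0, "ty": 0, "tz": -2, "wx": 0, "wy": 0, "wz": 0},
    {"tx": 0, "ty": 0, "tz": -1.6, "wx": 0, "wy": 0, "wz": 0},
    {"tx": 0, "ty": 0, "tz": 0, "wx": 0, "wy": 0, "wz": 0}
  ]
}}

```text
time_s: 6.0
ee_pos: [521.4, 318.0, 324.9]
ee_rot: [179.6, -0.2, 94.1]
force: [-0.1, -0.2, -1.2]
gripper_width: 23.2
gripper_force: 30.0
```

{"method": "move_arm", "body": {
  "plan": [
    {"tx": -2, "ty": 0.5, "tz": 0, "wx": 0, "wy": 0, "wz": 0},
    {"tx": -2.5, "ty": 0.6, "tz": 0, "wx": 0, "wy": 0, "wz": 0},
    {"tx": -2.5, "ty": 0.6, "tz": 0, "wx": 0, "wy": 0, "wz": 0},
    {"tx": -2.5, "ty": 0.6, "tz": 0, "wx": 0, "wy": 0, "wz": 0},
    {"tx": -2.5, "ty": 0.6, "tz": 0, "wx": 0, "wy": 0, "wz": 0},
    {"tx": -2.5, "ty": 0.6, "tz": 0, "wx": 0, "wy": 0, "wz": 0},
    {"tx": -2.5, "ty": 0.6, "tz": 0, "wx": 0, "wy": 0, "wz": 0},
    {"tx": -2.5, "ty": 0.6, "tz": 0, "wx": 0, "wy": 0, "wz": 0},
    {"tx": -2.5, "ty": 0.6, "tz": 0, "wx": 0, "wy": 0, "wz": 0},
    {"tx": -2.5, "ty": 0.6, "tz": 0, "wx": 0, "wy": 0, "wz": 0}
  ]
}}

```text
time_s: 6.83
ee_pos: [596.3, 75.8, 319.1]
ee_rot: [-179.9, -0.0, 94.1]
force: [1.2, 0.1, -1.8]
gripper_width: 23.1
gripper_force: 30.0
```

{"method": "move_arm", "body": {
  "plan": [
    {"tx": -2.5, "ty": 0.6, "tz": 0, "wx": 0, "wy": 0, "wz": 0},
    {"tx": -2.5, "ty": 0.6, "tz": 0, "wx": 0, "wy": 0, "wz": 0},
    {"tx": -2.5, "ty": 0.6, "tz": 0, "wx": 0, "wy": 0, "wz": 0},
    {"tx": -2.5, "ty": 0.6, "tz": 0, "wx": 0, "wy": 0, "wz": 0},
    {"tx": -2.5, "ty": 0.6, "tz": 0, "wx": 0, "wy": 0, "wz": 0},
    {"tx": -2.5, "ty": 0.8, "tz": 0, "wx": 0, "wy": 0, "wz": 0},
    {"tx": -2.5, "ty": 0.8, "tz": 0, "wx": 0, "wy": 0, "wz": 0},
    {"tx": -2.5, "ty": 0.8, "tz": 0, "wx": 0, "wy": 0, "wz": 0},
    {"tx": 0, "ty": 0, "tz": 0, "wx": 0, "wy": 0, "wz": 0},
    {"tx": 0, "ty": 0, "tz": 0, "wx": 0, "wy": 0, "wz": 0},
    {"tx": 0, "ty": 0, "tz": 0, "wx": 0, "wy": 0, "wz": 0},
    {"tx": 0, "ty": 0, "tz": 0, "wx": 0, "wy": 0, "wz": 0}
  ]
}}

```text
time_s: 7.83
ee_pos: [664.4, -117.4, 319.8]
ee_rot: [-180.0, -0.0, 94.1]
force: [-0.4, -0.0, -1.5]
gripper_width: 23.0
gripper_force: 30.0
```

```bash
python3 - <<'E'
from h import *
from workcell import env, grab_frame
s=env.state();print(s["time_s"],s["ee_pos"],s["ee_rot"],s["qpos"],s["gripper_width"])
f=grab_frame("scene");g=grab_frame("top")
pickle.dump((f,g),open("pics/st2.pkl","wb"))
A=[cv2.resize(h["color"][y:y+95,x:x+130,::-1],(390,285),interpolation=cv2.INTER_CUBIC) for h,x,y in((f,120,140),(g,290,70))]
p=s["ee_pos"]; 
for h,x,y in((f,120,140),(g,290,70)): print(((proj(h,[[p[0],p[1],p[2]-4],[664.6,-122.3,265]])-[x,y]+.33)*3).round(1))
cv2.imwrite("pics/st2.png",cv2.resize(np.hstack(A),(780,285)))
E
```

```text
7.8333 [ 664.44149234 -117.42233767  319.78559912] [-1.79964248e+02 -4.05006065e-02  9.41482058e+01] [-1.10133996e+01  2.57940514e+01  6.31742971e+01  2.97455496e-02
  9.10767511e+01 -1.51610708e+01] 23.001804313313595
[[190.9 133. ]
 [190.4 178.6]]
[[222.4 127.3]
 [209.8 158.2]]
```

View pics/st2.png

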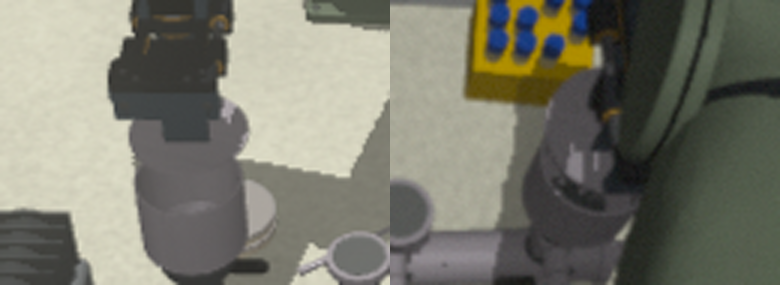

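The left crop shows the lid level above the funnel, disc centre (190,133) against rim centre (190,178), which matches the calculation. I still need 5 mm in -y, then I lower.

{"method": "move_arm", "body": {
  "plan": [
    {"tx": -0.49, "ty": -0.02, "tz": 0, "wx": 0, "wy": 0, "wz": 0},
    {"tx": 0, "ty": 0, "tz": 0.8, "wx": 0, "wy": 0, "wz": 0},
    {"tx": 0, "ty": 0, "tz": 0.8, "wx": 0, "wy": 0, "wz": 0},
    {"tx": 0, "ty": 0, "tz": 0.8, "wx": 0, "wy": 0, "wz": 0},
    {"tx": 0, "ty": 0, "tz": 0.6, "wx": 0, "wy": 0, "wz": 0},
    {"tx": 0, "ty": 0, "tz": 0.4, "wx": 0, "wy": 0, "wz": 0},
    {"tx": 0, "ty": 0, "tz": 0, "wx": 0, "wy": 0, "wz": 0},
    {"tx": 0, "ty": 0, "tz": 0, "wx": 0, "wy": 0, "wz": 0}
  ]
}}

```text
time_s: 8.6
ee_pos: [665.0, -123.4, 285.6]
ee_rot: [-180.0, -0.0, 94.1]
force: [0.2, 0.7, -0.4]
gripper_width: 23.1
gripper_force: 30.0
```

{"method": "move_arm", "body": {
  "plan": [
    {"tx": 0, "ty": 0, "tz": 0.3, "wx": 0, "wy": 0, "wz": 0},
    {"tx": 0, "ty": 0, "tz": 0.3, "wx": 0, "wy": 0, "wz": 0},
    {"tx": 0, "ty": 0, "tz": 0.3, "wx": 0, "wy": 0, "wz": 0},
    {"tx": 0, "ty": 0, "tz": 0.2, "wx": 0, "wy": 0, "wz": 0},
    {"tx": 0, "ty": 0, "tz": 0.1, "wx": 0, "wy": 0, "wz": 0},
    {"tx": 0, "ty": 0, "tz": 0, "wx": 0, "wy": 0, "wz": 0},
    {"tx": 0, "ty": 0, "tz": 0, "wx": 0, "wy": 0, "wz": 0},
    {"tx": 0, "ty": 0, "tz": 0, "wx": 0, "wy": 0, "wz": 0}
  ]
}}

```text
time_s: 9.27
ee_pos: [665.2, -123.4, 274.1]
ee_rot: [180.0, 0.0, 94.1]
force: [0.1, 0.4, -0.6]
gripper_width: 23.0
gripper_force: 30.0
```

{"method": "move_arm", "body": {
  "plan": [
    {"tx": 0, "ty": 0, "tz": 0.1, "wx": 0, "wy": 0, "wz": 0},
    {"tx": 0, "ty": 0, "tz": 0.05, "wx": 0, "wy": 0, "wz": 0},
    {"tx": 0, "ty": 0, "tz": 0, "wx": 0, "wy": 0, "wz": 0},
    {"tx": 0, "ty": 0, "tz": 0, "wx": 0, "wy": 0, "wz": 0},
    {"tx": 0, "ty": 0, "tz": 0, "wx": 0, "wy": 0, "wz": 0}
  ]
}}

```text
time_s: 9.68
ee_pos: [665.2, -123.4, 273.0]
ee_rot: [179.9, 0.0, 94.1]
force: [-0.0, 0.0, 1.6]
gripper_width: 22.7
gripper_force: 30.0
```

Force has changed sign, so the lid is seated at the expected height. Releasing and retreating upward.

{"method": "move_arm", "body": {
  "plan": [
    {"tx": 0, "ty": 0, "tz": 0, "wx": 0, "wy": 0, "wz": 0},
    {"tx": 0, "ty": 0, "tz": 0, "wx": 0, "wy": 0, "wz": 0},
    {"tx": 0, "ty": 0, "tz": 0, "wx": 0, "wy": 0, "wz": 0},
    {"tx": 0, "ty": 0, "tz": 0, "wx": 0, "wy": 0, "wz": 0},
    {"tx": 0, "ty": 0, "tz": 0, "wx": 0, "wy": 0, "wz": 0},
    {"tx": 0, "ty": 0, "tz": 0, "wx": 0, "wy": 0, "wz": 0},
    {"tx": 0, "ty": 0, "tz": 0, "wx": 0, "wy": 0, "wz": 0},
    {"tx": 0, "ty": 0, "tz": 0, "wx": 0, "wy": 0, "wz": 0}
  ],
  "gripper": 6
}}

```text
time_s: 10.35
ee_pos: [665.1, -123.4, 272.4]
ee_rot: [-180.0, -0.0, 94.1]
force: [-0.3, -0.2, 0.1]
gripper_width: 60.2
gripper_force: 0.0
```

{"method": "move_arm", "body": {
  "plan": [
    {"tx": 0, "ty": 0, "tz": -0.5, "wx": 0, "wy": 0, "wz": 0},
    {"tx": 0, "ty": 0, "tz": -1, "wx": 0, "wy": 0, "wz": 0},
    {"tx": 0, "ty": 0, "tz": -2, "wx": 0, "wy": 0, "wz": 0},
    {"tx": 0, "ty": 0, "tz": -2, "wx": 0, "wy": 0, "wz": 0},
    {"tx": 0, "ty": 0, "tz": 0, "wx": 0, "wy": 0, "wz": 0}
  ]
}}

```text
time_s: 10.77
ee_pos: [666.7, -123.7, 333.2]
ee_rot: [179.5, 0.1, 94.1]
force: [0.1, 0.7, 0.9]
gripper_width: 59.8
gripper_force: 0.0
```

{"method": "move_arm", "body": {
  "plan": [
    {"tx": 3.07, "ty": -0.63, "tz": 0, "wx": 0, "wy": 0, "wz": 0},
    {"tx": 3.07, "ty": -0.63, "tz": 0, "wx": 0, "wy": 0, "wz": 0},
    {"tx": 3.07, "ty": -0.63, "tz": 0, "wx": 0, "wy": 0, "wz": 0},
    {"tx": 3.07, "ty": -0.63, "tz": 0, "wx": 0, "wy": 0, "wz": 0},
    {"tx": 3.07, "ty": -0.63, "tz": 0, "wx": 0, "wy": 0, "wz": 0},
    {"tx": 3.07, "ty": -0.63, "tz": 0, "wx": 0, "wy": 0, "wz": 0},
    {"tx": 3.07, "ty": -0.63, "tz": 0, "wx": 0, "wy": 0, "wz": 0},
    {"tx": 3.07, "ty": -0.63, "tz": 0, "wx": 0, "wy": 0, "wz": 0},
    {"tx": 0, "ty": 0, "tz": 2, "wx": 0, "wy": 0, "wz": 0},
    {"tx": 0, "ty": 0, "tz": 3, "wx": 0, "wy": 0, "wz": 0},
    {"tx": 0, "ty": 0, "tz": 3, "wx": 0, "wy": 0, "wz": 0},
    {"tx": 0, "ty": 0, "tz": 3, "wx": 0, "wy": 0, "wz": 0}
  ],
  "gripper": 0
}}

```text
time_s: 11.77
ee_pos: [597.1, 118.4, 216.7]
ee_rot: [179.9, -0.0, 94.1]
force: [1.2, 0.3, -0.0]
gripper_width: 0.5
gripper_force: 0.0
```

{"method": "move_arm", "body": {
  "plan": [
    {"tx": 0, "ty": 0, "tz": 0, "wx": 0, "wy": 0, "wz": 0},
    {"tx": 0, "ty": 0, "tz": 0, "wx": 0, "wy": 0, "wz": 0},
    {"tx": 0, "ty": 0, "tz": 0, "wx": 0, "wy": 0, "wz": 0}
  ]
}}

```text
time_s: 12.02
ee_pos: [598.4, 118.2, 219.4]
ee_rot: [179.8, -0.0, 94.1]
force: [0.2, 0.0, -0.3]
gripper_width: 0.3
gripper_force: 0.0
```

```bash
python3 - <<'E'
from h import *
from workcell import env, grab_frame
s=env.state();print(s["time_s"],s["ee_pos"],s["ee_rot"],s["qpos"],s["gripper_width"])
f=grab_frame("scene");g=grab_frame("top")
pickle.dump((f,g),open("pics/st3.pkl","wb"))
A=[cv2.resize(h["color"][y:y+110,x:x+130,::-1],(390,330),interpolation=cv2.INTER_CUBIC) for h,x,y in((f,150,160),(g,290,70))]
B=cv2.resize(f["color"][170:260,230:360,::-1],(780,540),interpolation=cv2.INTER_CUBIC)[100:350]
cv2.imwrite("pics/st3.png",np.vstack([np.hstack(A),B]))
E
```

```text
12.0167 [598.39956025 118.17017806 219.37888924] [ 1.79822242e+02 -2.71920645e-02  9.40854188e+01] [1.00859053e+01 2.12119125e+01 8.44685263e+01 8.79557016e-03
 7.41399351e+01 5.99813818e+00] 0.2624403498363054
```

View pics/st3.png

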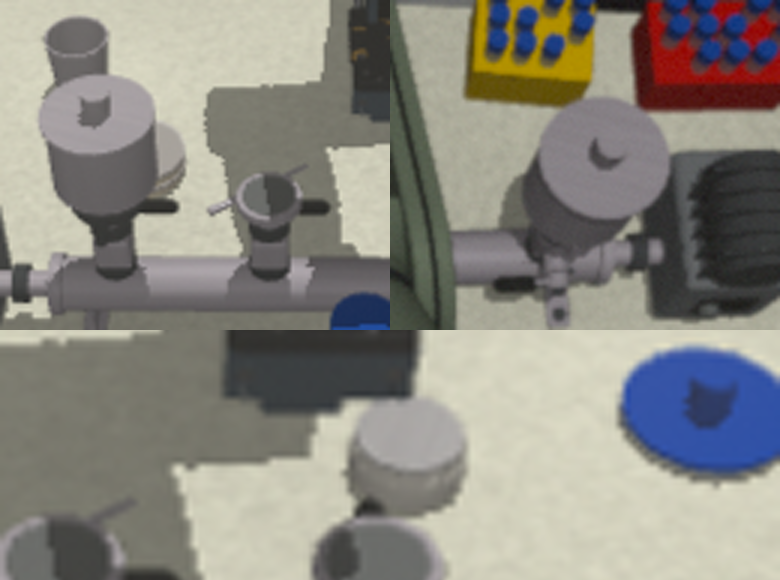

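The lid lies flat and centred on the funnel (top-left crop 98,113). The upright +y lever's tip is at (370,508), to the right of the finger. Descending beside it and pushing it +y.

{"method": "move_arm", "body": {
  "plan": [
    {"tx": 0, "ty": 0, "tz": 1.5, "wx": 0, "wy": 0, "wz": 0},
    {"tx": 0, "ty": 0, "tz": 2, "wx": 0, "wy": 0, "wz": 0},
    {"tx": 0, "ty": 0, "tz": 2, "wx": 0, "wy": 0, "wz": 0},
    {"tx": 0, "ty": 0, "tz": 1.5, "wx": 0, "wy": 0, "wz": 0},
    {"tx": 0, "ty": 0, "tz": 1, "wx": 0, "wy": 0, "wz": 0},
    {"tx": 0, "ty": 0, "tz": 0.4, "wx": 0, "wy": 0, "wz": 0},
    {"tx": 0, "ty": 0, "tz": 0, "wx": 0, "wy": 0, "wz": 0},
    {"tx": 0, "ty": 0, "tz": 0, "wx": 0, "wy": 0, "wz": 0}
  ]
}}

```text
time_s: 12.78
ee_pos: [598.2, 118.1, 134.7]
ee_rot: [179.9, -0.0, 94.1]
force: [0.4, -0.0, -0.1]
gripper_width: 0.4
gripper_force: 0.0
```

{"method": "move_arm", "body": {
  "plan": [
    {"tx": 0.6, "ty": 0, "tz": 0, "wx": 0, "wy": 0, "wz": 0},
    {"tx": 0.6, "ty": 0, "tz": 0, "wx": 0, "wy": 0, "wz": 0},
    {"tx": 0.6, "ty": 0, "tz": 0, "wx": 0, "wy": 0, "wz": 0},
    {"tx": 0.6, "ty": 0, "tz": 0, "wx": 0, "wy": 0, "wz": 0},
    {"tx": 0.6, "ty": 0, "tz": 0, "wx": 0, "wy": 0, "wz": 0}
  ]
}}

```text
time_s: 13.2
ee_pos: [595.7, 148.0, 134.3]
ee_rot: [179.9, 0.1, 94.1]
force: [-0.3, -2.7, 0.9]
gripper_width: 0.6
gripper_force: 0.9
```

{"method": "move_arm", "body": {
  "plan": [
    {"tx": 0.6, "ty": 0, "tz": 0, "wx": 0, "wy": 0, "wz": 0},
    {"tx": 0.6, "ty": 0, "tz": 0, "wx": 0, "wy": 0, "wz": 0},
    {"tx": 0.6, "ty": 0, "tz": 0, "wx": 0, "wy": 0, "wz": 0},
    {"tx": 0.6, "ty": 0, "tz": 0, "wx": 0, "wy": 0, "wz": 0},
    {"tx": 0.6, "ty": 0, "tz": 0, "wx": 0, "wy": 0, "wz": 0},
    {"tx": 0.4, "ty": 0, "tz": 0, "wx": 0, "wy": 0, "wz": 0},
    {"tx": 0, "ty": 0, "tz": 0, "wx": 0, "wy": 0, "wz": 0},
    {"tx": 0, "ty": 0, "tz": 0, "wx": 0, "wy": 0, "wz": 0}
  ]
}}

```text
time_s: 13.87
ee_pos: [592.7, 182.1, 133.4]
ee_rot: [-180.0, 0.0, 94.1]
force: [-0.2, -0.4, -0.3]
gripper_width: 0.4
gripper_force: 0.0
```

{"method": "move_arm", "body": {
  "plan": [
    {"tx": 0, "ty": 0, "tz": -2, "wx": 0, "wy": 0, "wz": 0},
    {"tx": 0, "ty": 0, "tz": -3, "wx": 0, "wy": 0, "wz": 0},
    {"tx": 0, "ty": 0, "tz": -3, "wx": 0, "wy": 0, "wz": 0},
    {"tx": 0, "ty": 0, "tz": -2, "wx": 0, "wy": 0, "wz": 0},
    {"tx": -2.4, "ty": -1.0, "tz": 0, "wx": 0, "wy": 0, "wz": 0},
    {"tx": -2.4, "ty": -1.0, "tz": 0, "wx": 0, "wy": 0, "wz": 0},
    {"tx": -2.4, "ty": -1.0, "tz": 0, "wx": 0, "wy": 0, "wz": 0},
    {"tx": -2.4, "ty": -1.0, "tz": 0, "wx": 0, "wy": 0, "wz": 0},
    {"tx": -2.4, "ty": -1.0, "tz": 0, "wx": 0, "wy": 0, "wz": 0},
    {"tx": -2.4, "ty": -1.0, "tz": 0, "wx": 0, "wy": 0, "wz": 0},
    {"tx": -2.4, "ty": -1.0, "tz": 0, "wx": 0, "wy": 0, "wz": 0},
    {"tx": -2.4, "ty": -1.0, "tz": 0, "wx": 0, "wy": 0, "wz": 0}
  ]
}}

```text
time_s: 14.87
ee_pos: [525.9, -16.8, 233.5]
ee_rot: [180.0, 0.0, 94.1]
force: [1.0, -0.4, 0.2]
gripper_width: 0.6
gripper_force: 0.0
```

{"method": "move_arm", "body": {
  "plan": [
    {"tx": -2.4, "ty": -1.0, "tz": 0, "wx": 0, "wy": 0, "wz": 0},
    {"tx": -2.4, "ty": -1.0, "tz": 0, "wx": 0, "wy": 0, "wz": 0},
    {"tx": -2.4, "ty": -1.0, "tz": 0, "wx": 0, "wy": 0, "wz": 0},
    {"tx": 0, "ty": 0, "tz": 0, "wx": 0, "wy": 0, "wz": 0.1122},
    {"tx": 0, "ty": 0, "tz": 0, "wx": 0, "wy": 0, "wz": 0.1122},
    {"tx": 0, "ty": 0, "tz": 0, "wx": 0, "wy": 0, "wz": 0.1122},
    {"tx": 0, "ty": 0, "tz": 0, "wx": 0, "wy": 0, "wz": 0.1122}
  ]
}}

```text
time_s: 15.45
ee_pos: [501.5, -89.9, 233.5]
ee_rot: [180.0, -0.0, 68.0]
force: [-0.0, 0.4, 0.6]
gripper_width: 0.5
gripper_force: 0.0
```

{"method": "move_arm", "body": {
  "plan": [
    {"tx": 0, "ty": 0, "tz": 0, "wx": 0, "wy": 0, "wz": 0.1122},
    {"tx": 0, "ty": 0, "tz": 0, "wx": 0, "wy": 0, "wz": 0.1122},
    {"tx": 0, "ty": 0, "tz": 0, "wx": 0, "wy": 0, "wz": 0.1122},
    {"tx": 0, "ty": 0, "tz": 0, "wx": 0, "wy": 0, "wz": 0.1122},
    {"tx": 0, "ty": 0, "tz": 0, "wx": 0, "wy": 0, "wz": 0.1122},
    {"tx": 0, "ty": 0, "tz": 0, "wx": 0, "wy": 0, "wz": 0.1122},
    {"tx": 0, "ty": 0, "tz": 0, "wx": 0, "wy": 0, "wz": 0.1122},
    {"tx": 0, "ty": 0, "tz": 0, "wx": 0, "wy": 0, "wz": 0.1122},
    {"tx": 0, "ty": 0, "tz": 0, "wx": 0, "wy": 0, "wz": 0.1122},
    {"tx": 0, "ty": 0, "tz": 0, "wx": 0, "wy": 0, "wz": 0.1122},
    {"tx": 0, "ty": 0, "tz": 0, "wx": 0, "wy": 0, "wz": 0},
    {"tx": 0, "ty": 0, "tz": 0, "wx": 0, "wy": 0, "wz": 0}
  ]
}}

```text
time_s: 16.45
ee_pos: [501.7, -89.6, 233.5]
ee_rot: [180.0, -0.0, 4.2]
force: [0.2, 0.3, 0.6]
gripper_width: 0.7
gripper_force: 0.0
```

```bash
python3 - <<'E'
from h import *
from workcell import env, grab_frame
s=env.state();print(s["time_s"],s["ee_pos"],s["ee_rot"],s["qpos"],s["gripper_width"])
f=grab_frame("scene");g=grab_frame("top")
pickle.dump((f,g),open("pics/st4.pkl","wb"))
c,n=np.cos(.0711),np.sin(.0711)
W=lambda X,Y,Z:[654.7+c*X-n*Y,16.7+n*X+c*Y,Z]
def val(h,P): u,v=np.round(proj(h,P)[0]).astype(int); return h["color"][v-1:v+2,u-1:u+2].mean().round(0)
for name,Y in(("funnel",-140),("spare",0),("bare",140)):
  for k,h0 in(("start",(S,T)),("now",(f,g))):
    print(name,k,"shut px:",[val(h,W(-45,Y+40,114)) for h in h0],"open px:",[val(h,W(-45,Y,158)) for h in h0])
E
```

```text
16.45 [501.69007236 -89.56852485 233.49357429] [ 1.79999462e+02 -2.26816274e-03  4.23055771e+00] [-1.14156616e+01  1.16832842e+01  9.60012186e+01  9.87465581e-05
  7.23131681e+01  7.43537507e+01] 0.6686099653567951
funnel start shut px: [np.float64(63.0), np.float64(32.0)] open px: [np.float64(96.0), np.float64(89.0)]
funnel now shut px: [np.float64(53.0), np.float64(27.0)] open px: [np.float64(97.0), np.float64(40.0)]
spare start shut px: [np.float64(56.0), np.float64(34.0)] open px: [np.float64(171.0), np.float64(99.0)]
spare now shut px: [np.float64(56.0), np.float64(38.0)] open px: [np.float64(174.0), np.float64(112.0)]
bare start shut px: [np.float64(193.0), np.float64(77.0)] open px: [np.float64(94.0), np.float64(34.0)]
bare now shut px: [np.float64(58.0), np.float64(41.0)] open px: [np.float64(146.0), np.float64(125.0)]
```

The pixel check shows the bare valve's grip dark at its shut position and gone from open; the other two levers are unchanged. Now I tilt the tool forward, going past the front.

{"method": "move_arm", "body": {
  "plan": [
    {"tx": 0, "ty": 0, "tz": 0, "wx": 0, "wy": 0.1, "wz": 0},
    {"tx": 0, "ty": 0, "tz": 0, "wx": 0, "wy": 0.12, "wz": 0},
    {"tx": 0, "ty": 0, "tz": 0, "wx": 0, "wy": 0.12, "wz": 0},
    {"tx": 0, "ty": 0, "tz": 0, "wx": 0, "wy": 0.12, "wz": 0},
    {"tx": 0, "ty": 0, "tz": 0, "wx": 0, "wy": 0.12, "wz": 0},
    {"tx": 0, "ty": 0, "tz": 0, "wx": 0, "wy": 0.12, "wz": 0},
    {"tx": 0, "ty": 0, "tz": 0, "wx": 0, "wy": 0.12, "wz": 0},
    {"tx": 0, "ty": 0, "tz": 0, "wx": 0, "wy": 0, "wz": 0},
    {"tx": 0, "ty": 0, "tz": 0, "wx": 0, "wy": 0, "wz": 0}
  ]
}}

```text
time_s: 17.3
ee_pos: [503.1, -83.5, 233.3]
ee_rot: [-179.0, -41.0, 4.3]
force: [0.5, -0.6, -0.1]
gripper_width: 0.7
gripper_force: 0.0
```

```bash
python3 - <<'E'
from workcell import env
s=env.state();print(s["time_s"],s["ee_pos"],s["ee_rot"],s["qpos"])
E
```

```text
17.3 [503.08637882 -83.5058848  233.25214461] [-179.01064024  -40.97260943    4.30769359] [-22.6032638   -3.47837268 125.8184898   43.46937515  26.98081625
  28.72815566]
```

{"method": "move_arm", "body": {
  "plan": [
    {"tx": 0, "ty": 0, "tz": 0, "wx": 0, "wy": 0, "wz": 0},
    {"tx": 0, "ty": 0, "tz": 0, "wx": 0, "wy": 0, "wz": 0},
    {"tx": 0, "ty": 0, "tz": 0, "wx": 0, "wy": 0, "wz": 0}
  ]
}}

```text
time_s: 17.55
ee_pos: [504.7, -83.3, 234.1]
ee_rot: [-179.1, -41.1, 4.5]
force: [-0.4, -1.2, 0.6]
gripper_width: 0.7
gripper_force: 0.0
```

```bash
cat > go.py <<'E'
import sys,numpy as np
from scipy.spatial.transform import Rotation as R
from workcell import env
s=env.state(); print(s["time_s"],s["ee_pos"].round(1),s["ee_rot"].round(2),s["qpos"].round(1),s["force"].round(1))
Q=R.from_euler("xyz",s["ee_rot"],degrees=True); c,n=np.cos(.0711),np.sin(.0711)
M=np.array([[c,-n,0],[n,c,0],[0,0,1]]); O=np.array([654.7,16.7,0])
print("tcp in manifold",(M.T@(s["ee_pos"]-O)).round(1)," tool axes in manifold:\n",(M.T@Q.as_matrix()).round(3))
for a in sys.argv[1:]:
    P=np.array(eval(a),float); print(a,"-> shift cm",(Q.inv().apply(M@P+O-s["ee_pos"])/10).round(2))
G=R.from_matrix(M@np.array([[np.cos(t:=np.radians(42)),0,np.sin(t)],[0,-1,0],[np.sin(t),0,-np.cos(t)]]))
print("turn to 42 deg tilt",(Q.inv()*G).as_rotvec().round(3))
E
python3 go.py "(-120,-102,130)" "(-120,-102,76)" "(-54.5,-102,76)"
```

```text
17.55 [504.7 -83.3 234.1] [-179.08  -41.09    4.45] [-22.5  -3.4 125.7  43.6  27.   28.6] [-0.4 -1.2  0.6]
tcp in manifold [-156.7  -89.1  234.1]  tool axes in manifold:
 [[ 0.754  0.017  0.657]
 [ 0.005 -1.     0.02 ]
 [ 0.657 -0.012 -0.754]]
(-120,-102,130) -> shift cm [-4.08  1.48 10.23]
(-120,-102,76) -> shift cm [-7.63  1.54 14.3 ]
(-54.5,-102,76) -> shift cm [-2.69  1.66 18.61]
turn to 42 deg tilt [-0.021  0.016  0.005]
```

{"method": "move_arm", "body": {
  "plan": [
    {"tx": -0.51, "ty": 0.185, "tz": 1.28, "wx": 0, "wy": 0, "wz": 0},
    {"tx": -0.51, "ty": 0.185, "tz": 1.28, "wx": 0, "wy": 0, "wz": 0},
    {"tx": -0.51, "ty": 0.185, "tz": 1.28, "wx": 0, "wy": 0, "wz": 0},
    {"tx": -0.51, "ty": 0.185, "tz": 1.28, "wx": 0, "wy": 0, "wz": 0},
    {"tx": -0.51, "ty": 0.185, "tz": 1.28, "wx": 0, "wy": 0, "wz": 0},
    {"tx": -0.51, "ty": 0.185, "tz": 1.28, "wx": 0, "wy": 0, "wz": 0},
    {"tx": -0.51, "ty": 0.185, "tz": 1.28, "wx": 0, "wy": 0, "wz": 0},
    {"tx": -0.51, "ty": 0.185, "tz": 1.28, "wx": 0, "wy": 0, "wz": 0},
    {"tx": 0, "ty": 0, "tz": 0, "wx": 0, "wy": 0, "wz": 0},
    {"tx": 0, "ty": 0, "tz": 0, "wx": 0, "wy": 0, "wz": 0},
    {"tx": 0, "ty": 0, "tz": 0, "wx": 0, "wy": 0, "wz": 0}
  ]
}}

```text
time_s: 18.47
ee_pos: [541.7, -93.3, 129.9]
ee_rot: [-179.0, -41.1, 4.4]
force: [0.8, 0.5, 0.6]
gripper_width: 0.7
gripper_force: 0.0
```

```bash
python3 go.py "(-120,-102,76)" "(-54.5,-102,76)"
```

```text
18.4667 [541.7 -93.3 129.9] [-179.03  -41.11    4.4 ] [-21.7   9.8 131.4  86.6  17.8 -16.8] [0.8 0.5 0.6]
tcp in manifold [-120.5 -101.7  129.9]  tool axes in manifold:
 [[ 0.753  0.017  0.657]
 [ 0.004 -1.     0.021]
 [ 0.657 -0.013 -0.753]]
(-120,-102,76) -> shift cm [-3.5   0.1   4.09]
(-54.5,-102,76) -> shift cm [1.43 0.21 8.4 ]
turn to 42 deg tilt [-0.021  0.016  0.004]
```

{"method": "move_arm", "body": {
  "plan": [
    {"tx": 0, "ty": 0.02, "tz": 0.84, "wx": 0, "wy": 0, "wz": 0},
    {"tx": 0, "ty": 0.02, "tz": 0.84, "wx": 0, "wy": 0, "wz": 0},
    {"tx": 0, "ty": 0.02, "tz": 0.84, "wx": 0, "wy": 0, "wz": 0},
    {"tx": 0, "ty": 0.02, "tz": 0.84, "wx": 0, "wy": 0, "wz": 0},
    {"tx": 0, "ty": 0.02, "tz": 0.84, "wx": 0, "wy": 0, "wz": 0},
    {"tx": 0, "ty": 0, "tz": 0, "wx": 0, "wy": 0, "wz": 0},
    {"tx": 0, "ty": 0, "tz": 0, "wx": 0, "wy": 0, "wz": 0},
    {"tx": 0, "ty": 0, "tz": 0, "wx": 0, "wy": 0, "wz": 0}
  ]
}}

```text
time_s: 19.13
ee_pos: [568.9, -91.6, 98.5]
ee_rot: [-179.0, -41.1, 4.4]
force: [-0.5, -0.2, 0.3]
gripper_width: 0.4
gripper_force: 0.0
```

```bash
python3 go.py "(-54.5,-102,76)" "(-54.5,-102,120)"
```

```text
19.1333 [568.9 -91.6  98.5] [-179.05  -41.14    4.4 ] [-19.9  15.2 130.9 104.1  17.1 -33.6] [-0.5 -0.2  0.3]
tcp in manifold [ -93.3 -101.9   98.5]  tool axes in manifold:
 [[ 0.753  0.017  0.658]
 [ 0.004 -1.     0.02 ]
 [ 0.658 -0.013 -0.753]]
(-54.5,-102,76) -> shift cm [1.44 0.1  4.25]
(-54.5,-102,120) -> shift cm [4.34 0.05 0.93]
turn to 42 deg tilt [-0.02   0.015  0.004]
```

{"method": "move_arm", "body": {
  "plan": [
    {"tx": 0.1, "ty": 0.02, "tz": 0.71, "wx": 0, "wy": 0, "wz": 0},
    {"tx": 0.1, "ty": 0.02, "tz": 0.71, "wx": 0, "wy": 0, "wz": 0},
    {"tx": 0.24, "ty": 0.02, "tz": 0.71, "wx": 0, "wy": 0, "wz": 0},
    {"tx": 0.3, "ty": 0.02, "tz": 0.71, "wx": 0, "wy": 0, "wz": 0},
    {"tx": 0.3, "ty": 0.02, "tz": 0.71, "wx": 0, "wy": 0, "wz": 0},
    {"tx": 0.4, "ty": 0, "tz": 0.71, "wx": 0, "wy": 0, "wz": 0},
    {"tx": 0, "ty": 0, "tz": 0, "wx": 0, "wy": 0, "wz": 0},
    {"tx": 0, "ty": 0, "tz": 0, "wx": 0, "wy": 0, "wz": 0},
    {"tx": 0, "ty": 0, "tz": 0, "wx": 0, "wy": 0, "wz": 0}
  ]
}}

```text
time_s: 19.88
ee_pos: [607.3, -88.8, 74.8]
ee_rot: [-179.0, -41.0, 4.4]
force: [0.2, -0.7, -0.2]
gripper_width: 0.3
gripper_force: 0.0
```

{"method": "move_arm", "body": {
  "plan": [
    {"tx": 0.29, "ty": 0, "tz": -0.33, "wx": 0, "wy": 0, "wz": 0},
    {"tx": 0.29, "ty": 0, "tz": -0.33, "wx": 0, "wy": 0, "wz": 0},
    {"tx": 0.29, "ty": 0, "tz": -0.33, "wx": 0, "wy": 0, "wz": 0},
    {"tx": 0.29, "ty": 0, "tz": -0.33, "wx": 0, "wy": 0, "wz": 0}
  ]
}}

```text
time_s: 20.22
ee_pos: [605.3, -89.1, 90.7]
ee_rot: [-179.0, -40.8, 4.3]
force: [-1.6, 0.7, -6.0]
gripper_width: 0.8
gripper_force: 2.3
```

```bash
python3 go.py "(-54.5,-102,120)"
```

```text
20.2167 [605.3 -89.1  90.7] [-179.02  -40.79    4.33] [-17.7  18.3 127.  103.4  15.5 -31. ] [-1.6  0.7 -6. ]
tcp in manifold [ -56.8 -102.    90.7]  tool axes in manifold:
 [[ 0.757  0.016  0.653]
 [ 0.003 -1.     0.02 ]
 [ 0.653 -0.013 -0.757]]
(-54.5,-102,120) -> shift cm [ 2.09 -0.04 -2.06]
turn to 42 deg tilt [-0.02   0.021  0.003]
```

{"method": "move_arm", "body": {
  "plan": [
    {"tx": 0.29, "ty": 0, "tz": -0.3, "wx": 0, "wy": 0, "wz": 0},
    {"tx": 0.29, "ty": 0, "tz": -0.3, "wx": 0, "wy": 0, "wz": 0},
    {"tx": 0.29, "ty": 0, "tz": -0.3, "wx": 0, "wy": 0, "wz": 0},
    {"tx": 0.29, "ty": 0, "tz": -0.3, "wx": 0, "wy": 0, "wz": 0},
    {"tx": 0.29, "ty": 0.1, "tz": -0.3, "wx": 0, "wy": 0, "wz": 0},
    {"tx": 0.29, "ty": 0.2, "tz": -0.3, "wx": 0, "wy": 0, "wz": 0},
    {"tx": 0.29, "ty": 0.2, "tz": -0.3, "wx": 0, "wy": 0, "wz": 0},
    {"tx": 0.29, "ty": 0.2, "tz": -0.3, "wx": 0, "wy": 0, "wz": 0},
    {"tx": 0, "ty": 0.2, "tz": 0, "wx": 0, "wy": 0, "wz": 0},
    {"tx": 0, "ty": 0, "tz": 0, "wx": 0, "wy": 0, "wz": 0}
  ]
}}

```text
time_s: 21.05
ee_pos: [610.0, -98.7, 126.0]
ee_rot: [-179.0, -41.1, 4.4]
force: [0.5, -0.3, -0.3]
gripper_width: 0.7
gripper_force: 0.0
```

```bash
python3 go.py "(-120,-90,160)"; python3 - <<'E'
from h import *
from workcell import grab_frame
f=grab_frame("scene");g=grab_frame("top");pickle.dump((f,g),open("pics/st5.pkl","wb"))
c,n=np.cos(.0711),np.sin(.0711)
W=lambda X,Y,Z:[654.7+c*X-n*Y,16.7+n*X+c*Y,Z]
def val(h,P): u,v=np.round(proj(h,P)[0]).astype(int); return h["color"][v-1:v+2,u-1:u+2].mean().round(0)
print([val(h,W(-45,-100,108)) for h in(S,f,g)])
E
```

```text
21.05 [610.  -98.7 126. ] [-179.04  -41.1     4.35] [-18.8  15.2 124.   81.9  16.1  -9.5] [ 0.5 -0.3 -0.3]
tcp in manifold [ -52.8 -111.9  126. ]  tool axes in manifold:
 [[ 0.754  0.016  0.657]
 [ 0.004 -1.     0.02 ]
 [ 0.657 -0.013 -0.753]]
(-120,-90,160) -> shift cm [-2.82 -2.34 -6.93]
turn to 42 deg tilt [-0.02   0.016  0.003]
[np.float64(50.0), np.float64(140.0), np.float64(86.0)]
```

{"method": "move_arm", "body": {
  "plan": [
    {"tx": 0, "ty": -0.5, "tz": 0, "wx": 0, "wy": 0, "wz": 0},
    {"tx": 0, "ty": -0.3, "tz": -0.5, "wx": 0, "wy": 0, "wz": 0},
    {"tx": -0.4, "ty": -0.3, "tz": -1, "wx": 0, "wy": 0, "wz": 0},
    {"tx": -0.4, "ty": -0.3, "tz": -1, "wx": 0, "wy": 0, "wz": 0},
    {"tx": -0.4, "ty": -0.3, "tz": -1, "wx": 0, "wy": 0, "wz": 0},
    {"tx": -0.4, "ty": -0.3, "tz": -1.2, "wx": 0, "wy": 0, "wz": 0},
    {"tx": -0.4, "ty": -0.3, "tz": -1.2, "wx": 0, "wy": 0, "wz": 0},
    {"tx": -0.4, "ty": 0, "tz": -1.2, "wx": 0, "wy": 0, "wz": 0},
    {"tx": -0.4, "ty": 0, "tz": -1.2, "wx": 0, "wy": 0, "wz": 0},
    {"tx": 0, "ty": 0, "tz": -1.2, "wx": 0, "wy": 0, "wz": 0},
    {"tx": 0, "ty": 0, "tz": 0, "wx": 0, "wy": 0, "wz": 0},
    {"tx": 0, "ty": 0, "tz": 0, "wx": 0, "wy": 0, "wz": 0}
  ]
}}

```text
time_s: 22.15
ee_pos: [525.0, -83.2, 179.5]
ee_rot: [-179.0, -41.1, 4.4]
force: [0.5, -1.4, 0.1]
gripper_width: 0.4
gripper_force: 0.0
```

```bash
python3 go.py; python3 - <<'E'
from h import *
from workcell import grab_frame
f=grab_frame("scene");g=grab_frame("top");w=grab_frame("wrist")
r=lambda im,a,b:cv2.resize(im[:,:,::-1],(a,b),interpolation=cv2.INTER_CUBIC)
c=np.vstack([np.hstack([r(f["color"][160:260,150:350],400,200),r(g["color"][100:220,160:400],400,200)]),
 np.hstack([r(f["color"][175:250,160:235],400,400),r(w["color"][:288],400,225) if 0 else r(w["color"],400,300).copy() if 0 else cv2.copyMakeBorder(r(w["color"],400,300),0,100,0,0,0)])])
cv2.imwrite("pics/fin.png",c)
E
```

```text
22.15 [525.  -83.2 179.5] [-179.03  -41.12    4.38] [-21.1   3.  129.2  61.3  19.9  10.4] [ 0.5 -1.4  0.1]
tcp in manifold [-136.5  -90.4  179.5]  tool axes in manifold:
 [[ 0.753  0.016  0.657]
 [ 0.004 -1.     0.02 ]
 [ 0.658 -0.013 -0.753]]
turn to 42 deg tilt [-0.02   0.015  0.004]
```

View pics/fin.png

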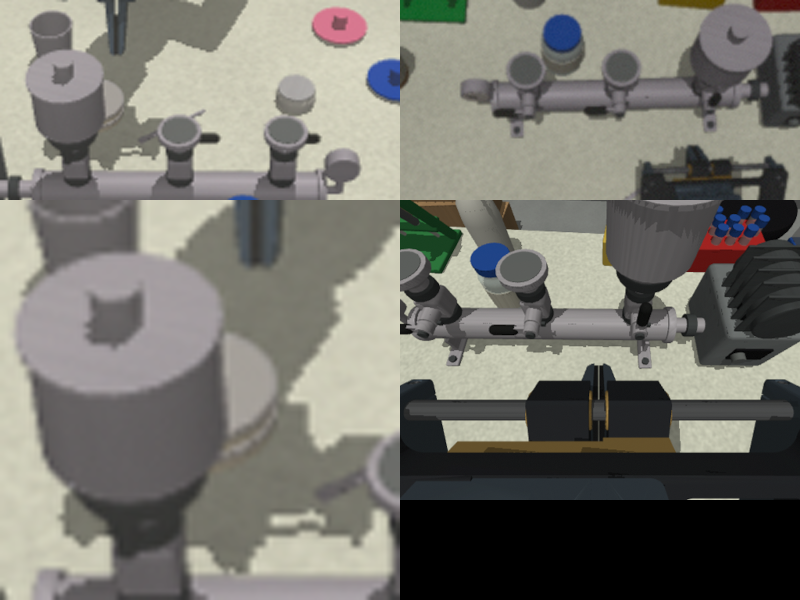

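The final picture shows the lid flat on the funnel (120,320). The funnel lever is upright (644,315), and the spare (210,138) and bare (312,138) levers are level. The robot is clear, so I'm handing in.

```bash
python3 -c "
from workcell import env; print(env.job_done())"
```

```text
the job is handed in; nothing more can be done
None
```

The job is handed in (verdict not shown): lid set squarely on the funnel, bare valve shut, then the funnel valve opened fully upright; the third valve stayed shut, nothing else was disturbed as far as the pictures show, and it took about 22 s of the 61 s.

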